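# Grease a bearing through its tilted nipple with a push-type grease gun

### The arm

A 6-joint arm with a two-finger parallel gripper is mounted at the origin on a cart in front of the work surface, level with it; the furniture and walls round the work are solid. World frame = base frame: x ahead of the robot, y to its left, z up, the work surface at z = 0. Lengths are in mm, angles in degrees, forces in N, time in s.
With the tool pointing down it reaches from about 275 to 750 mm from the base axis. Payload 10.2 kg.
Tool frame: the origin (TCP) lies on the centre line of the jaws, within the pads' length; the fingertips stand robot.finger_overhang ahead of it and the grasp point (between the pads) lies 6 mm ahead of it (robot.finger_overhang is the distance from the TCP to the fingertips, in mm); z points along the fingers, y is the line along which they close (so a half turn about z gives the same grasp; the last joint's range is limited). The gripper opens to 88 mm and grips with 3 to 60 N. Pads are 18 mm wide; open, the fingers measure 123 mm over their backs; the gripper's body (75 mm by 187 mm) begins 45 mm behind the grasp point.
Start: joints at [53.148, 17.928, 85.812, -0, 76.261, -12.8], TCP at [213.991, 479.415, 263.72] pointing down, gripper open.
Joint ranges: [-168.41, 168.41], [-55.51, 124.54], [10.69, 146.95], [-70.63, 250.63], [1, 178], [-165.06, 165.06]. Speed limits (degrees/s): [136.94, 136.94, 172.46, 180, 180, 180].

### API

Orientations are given as [roll, pitch, yaw] about the fixed x, y, z axes, in that order (R = Rz(yaw) Ry(pitch) Rx(roll)).
In Python, from bench import robot, read_camera, camera_model gives the robot as it stands.
- The arm moves only by the shell command python3 -m pendant 'ROWS' [OPENING] [FORCE]. ROWS is a JSON object of lists of equal length, an entry for each row: "dp": the shift along the tool's x, y, z in m, a list of three; "turn": the turn about the tool's z in rad. A call has exactly 10 rows; each row shifts and turns the commanded pose from where the row before left it, along the tool's axes as they then stand; what a row does not reach is not made up. A row lasts 1/8 s, in which the tool goes at most 62.5 mm and 10.7 degrees, less where a joint would pass 70% of its speed; a pose out of reach is approached as far as the arm can. A call is refused whole if a number of a shift passes 0.0625 or a number of a turn 0.188, either way. A call with a gripper value outside its range is refused whole. OPENING is the opening, from 0 (shut) to 1 (fully open), set as the call begins (- or left out, the last holds). The fingers move at their own pace and stop on an object; FORCE is the grip in N (left out, the last holds). Time passes only in rows, so rows that do not move let the fingers close, or fill a call up. It gives the time, the measured TCP pose, the force, the opening and the grip force at its end, in the units of the state.
- robot.observe(): the state, without advancing time (a new reading comes with each control period).
- read_camera(name): name is "side" or "top" or "wrist"; returns (picture, depth): 480x640x3 uint8, red, green, blue; 480x640 float32, mm along the optical axis (not along the pixel's ray), 0 where there is no reading.
- camera_model(name): a dict with "fovy" (degrees; the focal length in pixels is half the picture's height over the tangent of half this angle, whatever the lens; pixels are square), "cx", "cy" (the principal point, pixels), "pose" (4x4, takes a point from camera to world coordinates); the wrist camera has in their place "mount" (4x4, takes a point from camera to tool coordinates, whose origin is the TCP and whose axes are the flange's). Camera axes: x right, y up, looking along -z (the intrinsics and any distortion apply to the point x, -y, -z); pixel columns grow to the right and rows downward; lengths in mm; the calibration is good to about 2 mm. A picture is of the moment at which its call begins: read the wrist's pose just before it. camera_model takes no time and is no camera call.
- robot.finish_job(): hands the job in; it is judged then, once.
The state is a dict: "time_s": time; "q": joint angles; "dq": joint speeds; "joint_torque": joint torques, N m; "position": TCP position; "eef_rot": TCP orientation; "wrist_force": force on the tool from outside, world axes, zero at the start; "ft_torque": the same for the moment, N m; "finger_gap": finger opening in mm; "grasp_force": force on a finger pad.
Only numpy, scipy, OpenCV 4.12 (cv2) and the standard library are available. Lean on these libraries where they do the work, as an engineer would, in place of code of your own. Each camera call takes 0.05 s, during which the arm holds its last target. There are 200 camera calls.

### The job

Take the small orange push-type grease gun out of its wooden stand and press its coupler squarely onto the tilted brass grease nipple of the green bearing block until it snaps home. Then push the gun on along the nipple's axis until its spring is almost fully compressed (the pumping stroke), and finish like that: still gripping the gun and holding it pressed in against the spring, still square, nothing let go. Leave the white glue bottle and the small dark roll of tape where they are.

Things in the scene. Friction and masses are not known exactly. Their poses are not given: they have to be found in the camera images.
- gun_grip (a point): Centre of the orange grip (34 mm round) of the loose grease gun, 0.4 kg, 150 mm tall. z axis: along the gun, mouth to top; yaw means nothing. It starts upright, mouth down, in the stand. Grip runs from 37 mm below (upper face of a 46 mm flange, 9 mm thick) to the top 40 mm above; steel sleeve to 68 mm below; coupler mouth 110 mm below while the spring is relaxed.
- coupler_mouth (a point): Mouth centre of the gun's steel coupler: bell 38 mm wide at the mouth, 31 mm long; z axis along the gun to its top. Bore 25 mm deep: 28 mm wide for the first 5 mm, then 21 mm. Four sprung jaws 10 mm inside ride over the nipple's head and snap in behind it (takes about 4 to 8 N). Snapped home, the nipple's tip lies at the bore's end, 25 mm inside the mouth.
- coupler (a joint): Stroke of the coupler into the gun body, m: 0 relaxed, 0.010 fully compressed (hard stop). Preloaded spring: 8 N starts it, 16 N compresses it fully. Once the coupler is home on the nipple, it grows by as much as the gun is pushed on along its axis.
- nipple: Brass nipple fixed on the bearing block. Origin: tip of its head, about 119 mm above the bench. z axis: the nipple's axis, outward, leaning 25 degrees from vertical in a varying direction. Head: cone from 8 mm wide at the tip to 16 mm at 9 mm below, undercut to a 10 mm neck at 14 mm below; 19 mm hexagon from 31 mm below; block's boss from 39 mm below.
- stand_top (a point): Centre of the top face of the fixed wooden stand, 90 x 90 x 35 mm, with a round well 45 mm in diameter and 25 mm deep in which the gun stands on its mouth. The gun lifts straight out.
- glue_mid (a point): White glue bottle with a blue label, 66 mm in diameter, 180 mm tall, loose bystander; the point is 90 mm above its underside.
- tape_mid (a point): Small dark roll of tape lying flat, 53 mm in diameter, 19 mm high, loose bystander; the point is its centre.
- bearing: Green cast bearing block, bolted to the bench (does not give). Origin: centre of its underside. Foot 136 (x) x 46 (y) x 16 mm; round housing 80 mm tall, 72 mm wide; steel shaft stub 110 mm long along y. The nipple leans towards its -x side.
Mind the look-alikes: they are no part of the job. Leave any purple look-alike of the part that bears gun_grip alone.

How it is judged:
By the outcome, as a careful person would: the job done as asked, in the order asked, and still so for the second after the job is handed in, while the arm keeps its last pose, push and grip.
It also fails if it takes over 38 s, if anything falls off the work surface, if the arm or the gripper's body presses on something with over 40 N, if the wrist force passes 120 N, or if a joint passes its speed limit or range.

## Working session

There is one attempt and no reset: what is moved stays moved. The work goes in short steps, Python scripts to look and compute and a shell command to move; the robot and the scene stay as the last step left them, time stands still between calls to the robot, and variables do not carry over. Pictures are saved under pics/ and viewed, at most 10 in all, crops included, and the job is handed in when it is done.

```bash
mkdir -p pics; ls; cat > h.py <<'E'
import numpy as np, cv2
from bench import robot, read_camera, camera_model
from scipy.spatial.transform import Rotation as R
def pose(s):
    T=np.eye(4);T[:3,:3]=R.from_euler('xyz',s['eef_rot'],degrees=True).as_matrix();T[:3,3]=s['position'];return T
def grab(n):
    s=robot.observe();m=camera_model(n);im,d=read_camera(n)
    P=np.array(m['pose']) if 'pose' in m else pose(s)@np.array(m['mount'])
    f=240/np.tan(np.radians(m['fovy']/2));return im,d,P,f,m
def pts(d,P,f,m):
    v,u=np.mgrid[:480,:640];X=np.stack([(u-m['cx'])/f*d,-(v-m['cy'])/f*d,-d],-1)
    return X@P[:3,:3].T+P[:3,3]
E
python3 - <<'E'
from h import *
s=robot.observe();print(s, robot.finger_overhang)
for n in ('side','top','wrist'):
    im,d,P,f,m=grab(n);cv2.imwrite(f'pics/{n}0.png',im[...,::-1]);np.savez(f'{n}0.npz',im=im,d=d,P=P)
    print(n,{k:v for k,v in m.items()},P[:3,3].round(),f)
a=[cv2.imread(f'pics/{n}0.png') for n in('side','top')]
cv2.imwrite('pics/both.png',cv2.resize(np.vstack(a),(400,600)))
E
```

```text
pics
{'time_s': 0.0, 'q': array([ 5.31449059e+01,  1.79606116e+01,  8.58535461e+01,  2.71170000e-03,
        7.62618908e+01, -1.27992405e+01]), 'dq': array([ 0.11242665, -0.0451583 ,  0.04045084,  0.01952781, -0.02884626,
        0.01486743]), 'joint_torque': array([ 5.39958734e-06, -4.02201104e+01, -2.52271396e+01,  6.94476371e-02,
        3.52032529e-02, -1.52714429e-04]), 'position': array([213.86900405, 479.22943853, 263.15367103]), 'eef_rot': array([-1.79926424e+02, -1.94152763e-02,  1.55943488e+02]), 'wrist_force': array([ 0.29648981, -0.18654698, -0.14128939]), 'ft_torque': array([ 0.00183799, -0.03516415, -0.03180522]), 'grasp_force': 0.0, 'finger_gap': 88.26633840617205} 25.0
side {'fovy': 42.86567210957888, 'cx': 322.96914990646246, 'cy': 246.85576146697792, 'pose': array([[ 8.99232184e-01,  2.30070063e-01, -3.72087684e-01,
         1.47021176e+02],
       [-4.37261340e-01,  4.46313823e-01, -7.80773009e-01,
        -9.80252093e+02],
       [-1.35646190e-02,  8.64795778e-01,  5.01940498e-01,
         7.34017688e+02],
       [ 0.00000000e+00,  0.00000000e+00,  0.00000000e+00,
[... 308 characters left out ...]
  -2.54341908e+01],
       [-1.35368645e-02,  1.51338995e-01,  9.88389226e-01,
         1.26784708e+03],
       [ 0.00000000e+00,  0.00000000e+00,  0.00000000e+00,
         1.00000000e+00]])} [ 455.  -25. 1268.] 552.6692593116883
wrist {'fovy': 67.52523404889186, 'cx': 320.9902739303993, 'cy': 241.35309097122862, 'mount': array([[ 4.88318409e-04,  9.48467452e-01,  3.16874193e-01,
         8.26613022e+01],
       [ 9.99999862e-01, -4.00964504e-04, -3.40881531e-04,
         6.99934301e-01],
       [-1.96259733e-04,  3.16874316e-01, -9.48467516e-01,
        -1.21068978e+02],
       [ 0.00000000e+00,  0.00000000e+00,  0.00000000e+00,
         1.00000000e+00]])} [139. 514. 384.] 359.0142142740756
```

View pics/side0.png

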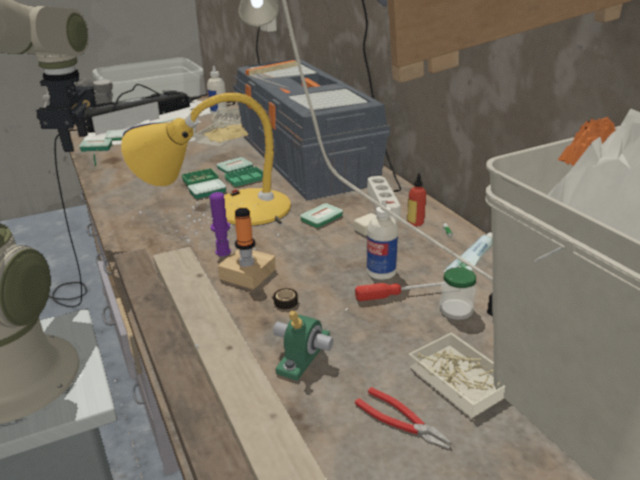

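View pics/top0.png

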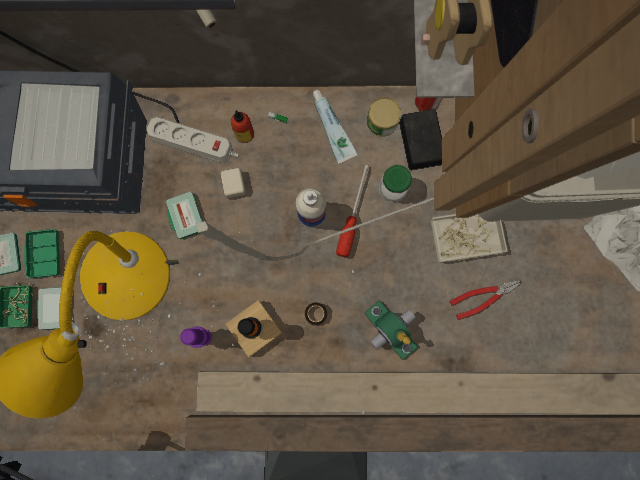

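The orange gun is at side (245,230) and top (249,327) in the wooden stand. The purple look-alike is at side (218,225) and top (195,337), and I'll leave it alone. The green block with its brass nipple is at side (300,335) and top (395,330), nipple tip at about top (405,337).

```bash
python3 - <<'E'
from h import *
for n in('side','top'):
    z=np.load(n+'0.npz');m=camera_model(n);f=240/np.tan(np.radians(m['fovy']/2));W=pts(z['d'].astype(float),z['P'],f,m)
    hsv=cv2.cvtColor(z['im'],cv2.COLOR_RGB2HSV);H,S,V=[hsv[...,i].astype(int) for i in range(3)]
    def rep(name,mask,box):
        u0,v0,u1,v1=box;mm=np.zeros_like(mask);mm[v0:v1,u0:u1]=mask[v0:v1,u0:u1];mm&=z['d']>0
        w=W[mm];vv,uu=np.nonzero(mm)
        if len(w)<3:print(n,name,len(w));return
        print(n,name,len(w),'uv',uu.mean().round(),vv.mean().round(),'med',np.median(w,0).round(1),'p2',np.percentile(w,2,0).round(1),'p98',np.percentile(w,98,0).round(1));return w
    B={'side':dict(gun=(230,200,260,265),nip=(280,300,312,330),grn=(270,300,335,385),wood=(215,245,280,290),pur=(205,185,235,260),tape=(270,285,300,310)),
       'top':dict(gun=(235,312,265,342),nip=(394,326,416,350),grn=(355,295,425,362),wood=(225,300,285,358),pur=(178,324,214,350),tape=(303,300,330,328))}[n]
    rep('gun',(H<14)&(S>150)&(V>90),B['gun'])
    w=rep('nip',(H>14)&(H<30)&(S>110),B['nip'])
    print('nip top pts',w[np.argsort(-w[:,2])[:12]].round(0).tolist())
    rep('green',(H>60)&(H<95)&(S>90),B['grn'])
    a=W[B['wood'][1]:B['wood'][3],B['wood'][0]:B['wood'][2]].reshape(-1,3);a=a[(abs(a[:,2]-35)<5)];print('stand top',len(a),a.mean(0).round(1),a.min(0).round(),a.max(0).round())
    if n=='top':
        a=W[B['gun'][1]:B['gun'][3],B['gun'][0]:B['gun'][2]].reshape(-1,3);a=a[(a[:,2]>150)];print('gun top',len(a),a.mean(0).round(1),a.min(0).round(),a.max(0).round())
    rep('purple',(H>125)&(H<150)&(S>120),B['pur'])
im=cv2.imread('pics/side0.png')[180:400,190:350];cv2.imwrite('pics/c1.png',cv2.resize(im,(580,798)[0:1]+(798,) if 0 else (436,600),interpolation=cv2.INTER_CUBIC))
E
```

```text
side gun 408 uv 243.0 231.0 med [483.3 115.1 118.3] p2 [471.8 109.4  85.7] p98 [499.9 124.9 150.7]
side nip 122 uv 295.0 320.0 med [ 463.5 -199.5  100.6] p2 [ 454.4 -206.7   85.5] p98 [ 475.2 -191.1  122.5]
nip top pts [[461.0, -201.0, 123.0], [457.0, -202.0, 123.0], [460.0, -203.0, 122.0], [456.0, -204.0, 122.0], [462.0, -203.0, 122.0], [458.0, -198.0, 122.0], [456.0, -199.0, 122.0], [460.0, -198.0, 122.0], [459.0, -204.0, 121.0], [454.0, -203.0, 121.0], [463.0, -199.0, 121.0], [455.0, -200.0, 120.0]]
side green 568 uv 298.0 348.0 med [ 463.6 -205.8   48.1] p2 [ 425.6 -233.5    9.9] p98 [ 506.3 -179.9   82.4]
stand top 815 [483.2 117.4  36.6] [425.  64.  30.] [550. 231.  40.]
side purple 722 uv 219.0 223.0 med [464.9 232.4  87. ] p2 [452.1 224.    6.9] p98 [480.2 244.3 153.3]
top gun 13 uv 255.0 330.0 med [478.1 113.7 117.8] p2 [472.1 111.2  97.4] p98 [491.  118.9 133.9]
top nip 102 uv 403.0 338.0 med [ 463.9 -194.4   99.2] p2 [ 453.6 -204.1   86.5] p98 [ 474.5 -183.6  122.4]
nip top pts [[460.0, -201.0, 124.0], [458.0, -201.0, 123.0], [458.0, -197.0, 122.0], [458.0, -203.0, 122.0], [458.0, -199.0, 121.0], [462.0, -199.0, 121.0], [460.0, -199.0, 120.0], [462.0, -198.0, 119.0], [456.0, -199.0, 119.0], [456.0, -197.0, 119.0], [454.0, -203.0, 119.0], [454.0, -199.0, 119.0]]
top green 921 uv 390.0 327.0 med [ 491.5 -173.3   64.7] p2 [ 427.1 -228.4   11.3] p98 [ 540.2 -128.9   86.1]
stand top 1181 [485.3 125.8  34.7] [425.  68.  30.] [548. 190.  40.]
gun top 229 [485.  123.2 187.7] [455. -25. 151.] [ 503.  143. 1268.]
top purple 480 uv 196.0 337.0 med [465.8 235.  126.4] p2 [447.9 224.2   3.1] p98 [484.9 256.6 152.8]
```

View pics/c1.png

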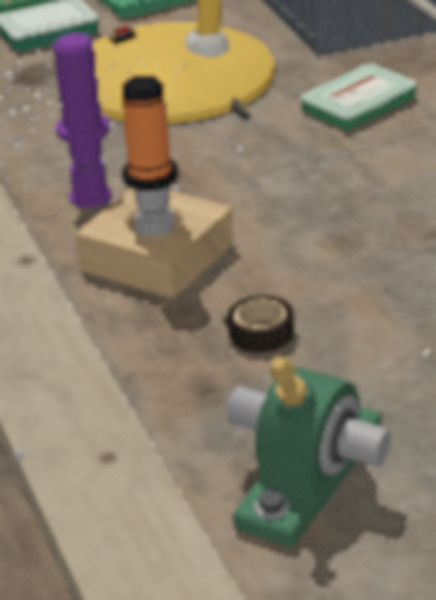

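Crop c1 confirms the orange gun in the stand. The purple one stands free on the bench. Next I'll check the lamp clearance and refine the gun axis, the nipple and the bearing heading.

```bash
python3 - <<'E'
from h import *
Z={}
for n in('side','top'):
    z=np.load(n+'0.npz');m=camera_model(n);f=240/np.tan(np.radians(m['fovy']/2));W=pts(z['d'].astype(float),z['P'],f,m)
    W[z['d']<=0]=np.nan;Z[n]=(z['im'],W)
A=np.concatenate([Z['side'][1].reshape(-1,3),Z['top'][1].reshape(-1,3)])
ok=np.isfinite(A).all(1)&(A[:,2]>15)&(A[:,2]<600)&(A[:,0]>100)&(A[:,0]<800)&(abs(A[:,1])<700);A=A[ok]
# height map 60mm cells
xs=np.arange(120,780,60);ys=np.arange(540,-420,-60)
print('x\\y',ys.tolist())
for x in xs: print(x,[int(max(A[(abs(A[:,0]-x)<30)&(abs(A[:,1]-y)<30)][:,2],default=0)) for y in ys])
# gun: slices
for n in Z:
    W=Z[n][1].reshape(-1,3)
    g=W[(np.hypot(W[:,0]-485,W[:,1]-122)<40)]
    for a,b in((155,170),(95,150),(70,95)):
        k=g[(g[:,2]>a)&(g[:,2]<b)]
        if len(k)>8:
            F=lambda c:np.hypot(k[:,0]-c[0],k[:,1]-c[1])-17
            from scipy.optimize import least_squares
            c=least_squares(F,[485,122],loss='soft_l1').x
            print(n,a,len(k),'fit',c.round(1),'mid',((k.min(0)+k.max(0))/2).round(1),'zmed',np.median(k[:,2]))
    im=Z[n][0];hsv=cv2.cvtColor(im,cv2.COLOR_RGB2HSV).reshape(-1,3).astype(int)
    gr=W[(hsv[:,0]>60)&(hsv[:,0]<95)&(hsv[:,1]>90)&(np.hypot(W[:,0]-485,W[:,1]+180)<90)&(W[:,2]<25)&(W[:,2]>8)]
    r=cv2.minAreaRect(gr[:,:2].astype(np.float32));print(n,'foot',len(gr),r)
    nb=W[(hsv[:,0]>14)&(hsv[:,0]<30)&(hsv[:,1]>110)&(np.hypot(W[:,0]-463,W[:,1]+197)<30)&(W[:,2]>84)]
    for a in range(84,126,6):
        k=nb[(nb[:,2]>=a)&(nb[:,2]<a+6)]
        if len(k):print('  nip',a,len(k),k.mean(0).round(1))
E
```

```text
x\y [540, 480, 420, 360, 300, 240, 180, 120, 60, 0, -60, -120, -180, -240, -300, -360]
120 [0, 0, 347, 496, 577, 0, 0, 0, 0, 237, 223, 0, 0, 0, 0, 0]
180 [0, 451, 558, 572, 571, 0, 0, 0, 0, 0, 0, 0, 0, 0, 0, 0]
240 [349, 531, 549, 552, 47, 52, 54, 52, 54, 52, 54, 52, 51, 53, 54, 52]
300 [349, 530, 518, 0, 46, 52, 52, 52, 52, 53, 53, 52, 52, 54, 52, 53]
360 [241, 244, 186, 0, 0, 40, 41, 40, 42, 42, 42, 41, 40, 40, 40, 40]
420 [246, 268, 266, 0, 0, 78, 38, 42, 38, 38, 38, 59, 70, 37, 36, 37]
480 [231, 268, 312, 16, 24, 155, 42, 165, 43, 24, 21, 72, 123, 74, 0, 0]
540 [24, 51, 325, 33, 30, 0, 41, 42, 570, 598, 23, 30, 77, 61, 15, 16]
600 [26, 52, 324, 40, 21, 0, 0, 0, 0, 542, 0, 0, 588, 599, 0, 15]
660 [23, 39, 298, 53, 18, 0, 0, 0, 0, 284, 261, 238, 599, 599, 36, 402]
720 [237, 218, 223, 185, 24, 23, 0, 0, 119, 182, 130, 226, 599, 599, 183, 404]
side 155 123 fit [488.9 131.1] mid [486.6 126.6 160.1] zmed 161.70471256948963
side 95 369 fit [487.6 129.5] mid [486.7 122.5 122.4] zmed 123.33161361092141
side 70 190 fit [486.1 125.9] mid [486.2 124.1  82.4] zmed 85.58073850932084
side foot 
[... 248 characters left out ...]

  nip 108 12 [ 459.3 -204.7  112.2]
  nip 114 25 [ 458.9 -203.7  117.4]
  nip 120 13 [ 458.7 -201.2  121.6]
top 155 202 fit [485.3 117.6] mid [484.9 127.7 159.6] zmed 159.04257620651265
top 95 52 fit [486.  128.4] mid [485.4 120.5 123. ] zmed 120.49019534990657
top 70 118 fit [485.6 125.2] mid [486.  123.9  83.9] zmed 82.46982365015822
top foot 334 ((483.1285095214844, -178.90155029296875), (134.31692504882812, 45.64071273803711), 38.75448226928711)
  nip 84 18 [ 468.7 -191.6   88.1]
  nip 90 28 [ 469.5 -190.1   92.4]
  nip 96 9 [ 465.7 -192.7   99.4]
  nip 102 2 [ 464.9 -194.5  105.3]
  nip 108 13 [ 460.1 -196.6  112.2]
  nip 114 24 [ 459.1 -198.6  117. ]
  nip 120 7 [ 458.8 -200.   121.8]
```

```bash
cat >> h.py <<'E'
def rows(ways,turns):
    "tool-frame dp (m) for world way points, one per row"
    s=robot.observe();p=s['position'].copy();T=pose(s)[:3,:3]
    for w,t in zip(ways,turns):
        d=T.T@(np.array(w)-p);print((d/1000).round(4).tolist(),t);p=np.array(w,float);T=T@R.from_euler('z',t).as_matrix()
E
python3 - <<'E'
from h import *
a=np.array([214,479,263]);b=np.array([250,320,270]);c=np.array([484,126,265])
w=[a+(b-a)*i/4 for i in range(1,5)]+[b+(c-b)*i/6 for i in range(1,7)]
rows(w,[.186]*10)
E
```

```text
[-0.0246, -0.0328, -0.0014] 0.186
[-0.03, -0.0276, -0.0017] 0.186
[-0.0346, -0.0215, -0.0017] 0.186
[-0.038, -0.0148, -0.0017] 0.186
[-0.0451, 0.023, 0.0008] 0.186
[-0.0401, 0.031, 0.0008] 0.186
[-0.0337, 0.0378, 0.0008] 0.186
[-0.0261, 0.0434, 0.0008] 0.186
[-0.0176, 0.0475, 0.0008] 0.186
[-0.0085, 0.0499, 0.0008] 0.186
```

```bash
python3 -m pendant '{"dp":[[-0.025,-0.033,-0.001],[-0.030,-0.028,-0.002],[-0.035,-0.0215,-0.002],[-0.038,-0.015,-0.002],[-0.045,0.023,0.001],[-0.040,0.031,0.001],[-0.034,0.038,0.001],[-0.026,0.043,0.001],[-0.018,0.0475,0.001],[-0.0085,0.050,0.001]],"turn":[0.186,0.186,0.186,0.186,0.186,0.186,0.186,0.186,0.186,0.186]}' 1 20
python3 - <<'E'
from h import *
im,d,P,f,m=grab('wrist');print(robot.observe()['position'],robot.observe()['eef_rot'])
cv2.imwrite('pics/w1.png',im[...,::-1]);W=pts(d.astype(float),P,f,m)
g=W[(d>0)&(np.hypot(W[...,0]-486,W[...,1]-126)<40)]
for a,b in((150,170),(60,75),(80,90),(30,40)):
    k=g[(g[:,2]>a)&(g[:,2]<b)];
    if len(k):print(a,len(k),((k.min(0)+k.max(0))/2).round(1),k.min(0).round(),k.max(0).round())
E
```

```text
time_s: 1.4
position: [484.9, 123.5, 264.6]
eef_rot: [-180.0, 0.0, 49.0]
wrist_force: [-0.4, 0.5, -0.1]
finger_gap: 88.1
grasp_force: 0.0
[488.28323964 120.03708763 263.94071526] [1.79908068e+02 2.78708161e-02 4.83780525e+01]
150 1921 [486.9 129.3 156.2] [470. 112. 150.] [504. 146. 162.]
80 648 [487.2 130.2  85. ] [465. 108.  80.] [509. 152.  90.]
30 2268 [486.2 126.   33.7] [447.  86.  30.] [526. 166.  37.]
```

View pics/w1.png

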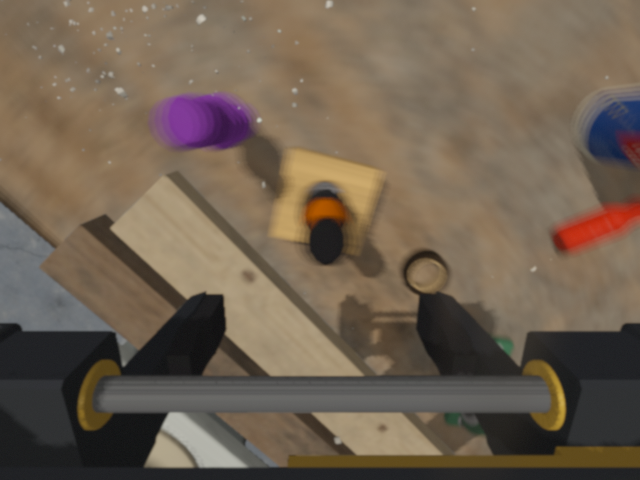

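The orange gun is at (323,215), its black cap at (326,240), and the stand corners are at (285,150) and (385,175). The picture is blurred because the arm was still settling. I'll go lower, let it settle and look again.

```bash
python3 - <<'E'
from h import *
s=robot.observe();print(s['position'],s['eef_rot'])
a=s['position'];c=np.array([486,127,205])
rows([a+(c-a)*i/4 for i in range(1,5)],[.165,0,0,0])
E
```

```text
[488.28323964 120.03708763 263.94071526] [1.79908068e+02 2.78708161e-02 4.83780525e+01]
[0.0009, -0.0016, 0.0147] 0.165
[0.0007, -0.0017, 0.0147] 0
[0.0007, -0.0017, 0.0147] 0
[0.0007, -0.0017, 0.0147] 0
```

```bash
python3 -m pendant '{"dp":[[0,0,0],[0.002,0,0.020],[0,0,0.020],[0,0,0.020],[0,0,0],[0,0,0],[0,0,0],[0,0,0],[0,0,0],[0,0,0]],"turn":[0.186,0,0,0,0,0,0,0,0,0]}'
python3 - <<'E'
from h import *
s=robot.observe();im,d,P,f,m=grab('wrist');print(s['position'],s['eef_rot'],np.abs(s['dq']).max())
cv2.imwrite('pics/w2.png',im[...,::-1]);W=pts(d.astype(float),P,f,m)
g=W[(d>0)&(np.hypot(W[...,0]-486,W[...,1]-126)<45)]
for a,b in((157,165),(78,88)):
    k=g[(g[:,2]>a)&(g[:,2]<b)];
    if len(k):print(a,len(k),np.median(k,0).round(1),k.min(0).round(),k.max(0).round(), cv2.minEnclosingCircle(k[:,:2].astype(np.float32)))
E
```

```text
time_s: 2.7
position: [485.4, 126.0, 204.8]
eef_rot: [180.0, -0.0, 38.7]
wrist_force: [0.3, 0.4, -0.3]
finger_gap: 87.8
grasp_force: 0.0
[485.41788456 126.0341834  204.79436133] [ 1.79997307e+02 -5.55502091e-03  3.87192248e+01] 0.09842728139500614
157 2688 [488.2 130.4 159.8] [471. 113. 157.] [504. 146. 162.] ((487.0123596191406, 129.77720642089844), 16.704172134399414)
78 1000 [499.5 140.6  83. ] [466. 108.  78.] [510. 152.  88.] ((487.4752197265625, 129.64573669433594), 22.785612106323242)
```

```bash
python3 -m pendant '{"dp":[[0.003,-0.0015,0.010],[0,0,0.015],[0,0,0.015],[0,0,0.015],[0,0,0.012],[0,0,0],[0,0,0],[0,0,0],[0,0,0],[0,0,0]],"turn":[0,0,0,0,0,0,0,0,0,0]}' && python3 -m pendant '{"dp":[[0,0,0],[0,0,0],[0,0,0],[0,0,0],[0,0,0],[0,0,0],[0,0,0],[0,0,0],[0,0,0],[0,0,0]],"turn":[0,0,0,0,0,0,0,0,0,0]}' 0 40
```

```text
time_s: 4.0
position: [486.9, 129.1, 137.9]
eef_rot: [180.0, -0.0, 38.7]
wrist_force: [0.4, -1.0, -0.8]
finger_gap: 87.4
grasp_force: 0.0
time_s: 5.25
position: [486.8, 129.0, 137.7]
eef_rot: [180.0, -0.0, 38.7]
wrist_force: [0.5, -0.9, 0.0]
finger_gap: 33.2
grasp_force: 40.0
```

```bash
python3 -m pendant '{"dp":[[0,0,-0.004],[0,0,-0.005],[0,0,-0.004],[-0.006,0,0],[-0.008,0,0],[-0.008,0,0],[-0.008,0,0],[-0.008,0,0],[-0.008,0,0],[-0.007,0,0]],"turn":[0,0,0,0,0,0,0,0,0,0]}' 
python3 - <<'E'
from h import *
for n in('side','wrist'):
    im,d,P,f,m=grab(n);cv2.imwrite(f'pics/{n}3.png',im[...,::-1])
a=cv2.imread('pics/side3.png')[170:330,160:340];b=cv2.imread('pics/wrist3.png')
cv2.imwrite('pics/c3.png',np.hstack([cv2.resize(a,(400,356)),cv2.resize(b,(400,356))]))
E
```

```text
time_s: 6.5
position: [444.8, 95.6, 150.5]
eef_rot: [-180.0, 0.0, 38.7]
wrist_force: [4.9, 1.5, -6.9]
finger_gap: 32.7
grasp_force: 40.0
```

View pics/c3.png

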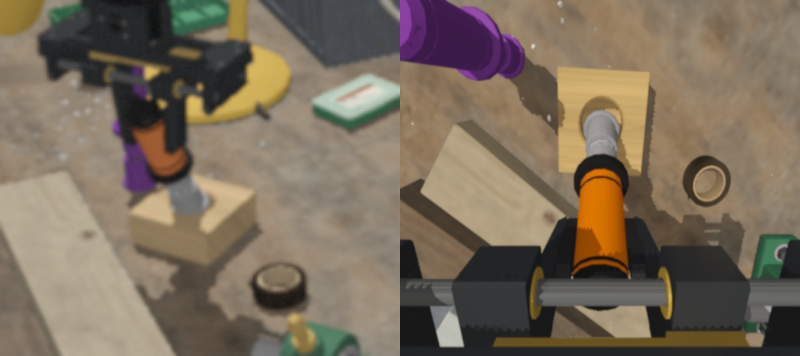

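The gun is pivoted in the grip: orange body at (600,220) and coupler at (603,130) in the right-hand view. I'll lift it out along its axis and measure the tilt.

```bash
python3 -m pendant '{"dp":[[-0.004,0,-0.009],[-0.004,0,-0.009],[-0.004,0,-0.009],[-0.006,0,-0.015],[-0.006,0,-0.020],[0,0,-0.020],[0,0,-0.015],[0,0,0],[0,0,0],[0,0,0]],"turn":[0,0,0,0,0,0,0,0,0,0]}' - 60
cat >> h.py <<'E'
def gun(show=None):
    "gun axis in tool frame from wrist depth: per-row edges of gun"
    im,d,_,f,m=grab('wrist')
    if show:cv2.imwrite(show,im[...,::-1])
    M=np.array(m['mount']);W=pts(d.astype(float),M,f,m)
    hsv=cv2.cvtColor(im,cv2.COLOR_RGB2HSV).astype(int)
    mk=(hsv[...,0]<14)&(hsv[...,1]>150)&(hsv[...,2]>70)&(d>0)&(d<300)
    from scipy.optimize import least_squares
    k=W[mk];k=k[(abs(k[:,1])<30)]
    def F(p):
        o=np.array([p[0],p[1],6.]);u=np.array([p[2],p[3],1.]);u/=np.linalg.norm(u)
        return np.linalg.norm(np.cross(k-o,u),axis=1)-17
    r=least_squares(F,[0,0,.4,0],loss='soft_l1');p=r.x
    print('gun pts',len(k),'o',p[:2].round(1),'tilt x,y',np.degrees(np.arctan(p[2:])).round(1),'res',np.abs(r.fun).mean().round(2))
    u=np.array([p[2],p[3],1]);u/=np.linalg.norm(u)
    q=W[(d>0)&(d<400)];w=q-np.array([p[0],p[1],6]);s=w@u;rad=np.linalg.norm(w-s[:,None]*u,axis=1)
    for a,b in((20,35),(45,58),(60,80),(92,104),(104,140)):
        z=(s>a)&(s<b)&(rad<27)
        if z.sum():print('  s',a,z.sum(),'rad95',np.percentile(rad[z],95).round(1),'smax',s[z].max().round(1))
E
python3 - <<'E'
from h import *
gun('pics/w4.png')
E
```

```text
time_s: 7.85
position: [426.4, 80.9, 247.2]
eef_rot: [-179.9, 0.1, 38.7]
wrist_force: [0.6, 0.1, -3.4]
finger_gap: 33.0
grasp_force: 60.0
gun pts 724 o [-0.4 -0.5] tilt x,y [22.8  0.1] res 0.33
  s 20 1720 rad95 17.8 smax 35.0
  s 45 2517 rad95 23.0 smax 58.0
  s 60 444 rad95 14.7 smax 79.9
  s 92 664 rad95 15.5 smax 104.0
  s 104 1130 rad95 18.7 smax 122.5
```

View pics/w4.png

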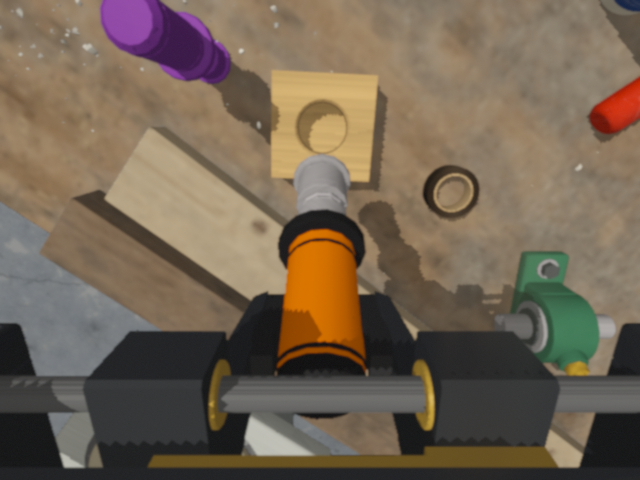

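The gun is out and tilted 22.8° in the tool's x-z plane; radii and length match the given sizes. The empty well is at (322,127) and the brass nipple at (578,368). I'll carry the gun to 45 mm short of the nipple on its axis and look from there.

```bash
python3 -m pendant '{"dp":[[-0.027,0.030,-0.010],[-0.027,0.030,-0.010],[-0.027,0.030,-0.006],[-0.027,0.030,-0.006],[-0.027,0.030,0],[-0.027,0.030,0],[-0.027,0.030,0],[-0.027,0.030,0],[0,0,0],[0,0,0]],"turn":[0,0,0,0,0,0,0,0,0,0]}'
python3 -m pendant '{"dp":[[0,0,0],[0,0,0],[0,0,0],[0,0,0],[0,0,0],[0,0,0],[0,0,0],[0,0,0],[0,0,0],[0,0,0]],"turn":[0,0,0,0,0,0,0,0,0,0]}'
cat >> h.py <<'E'
def nip(s0=115):
    "brass points in tool frame"
    im,d,_,f,m=grab('wrist');W=pts(d.astype(float),np.array(m['mount']),f,m)
    h=cv2.cvtColor(im,cv2.COLOR_RGB2HSV).astype(int)
    mk=(h[...,0]>14)&(h[...,0]<30)&(h[...,1]>130)&(d>0)&(W[...,2]>s0)&(W[...,2]<260)
    n,l,st,c=cv2.connectedComponentsWithStats(mk.astype(np.uint8))
    for i in range(1,n):
        if st[i][4]>25:print('comp',st[i].tolist(),np.median(W[l==i],0).round(1))
    return im,d,W,mk,l,st
E
python3 - <<'E'
from h import *
gun('pics/w5.png');im,d,W,mk,l,st=nip()
E
```

```text
time_s: 9.15
position: [408.3, -240.9, 279.4]
eef_rot: [-179.9, -0.0, 38.7]
wrist_force: [-0.5, -0.2, -3.8]
finger_gap: 32.6
grasp_force: 60.0
time_s: 10.4
position: [408.3, -241.5, 279.7]
eef_rot: [180.0, -0.0, 38.7]
wrist_force: [-0.5, 0.4, -3.0]
finger_gap: 32.6
grasp_force: 60.0
gun pts 715 o [-0.4 -0.5] tilt x,y [22.4  0.1] res 0.33
  s 20 1706 rad95 17.8 smax 35.0
  s 45 2499 rad95 23.0 smax 58.0
  s 60 433 rad95 14.8 smax 80.0
  s 92 660 rad95 15.6 smax 104.0
  s 104 1118 rad95 18.8 smax 122.4
comp [309, 116, 22, 38, 675] [ 73.4  -1.9 177.4]
```

View pics/w5.png

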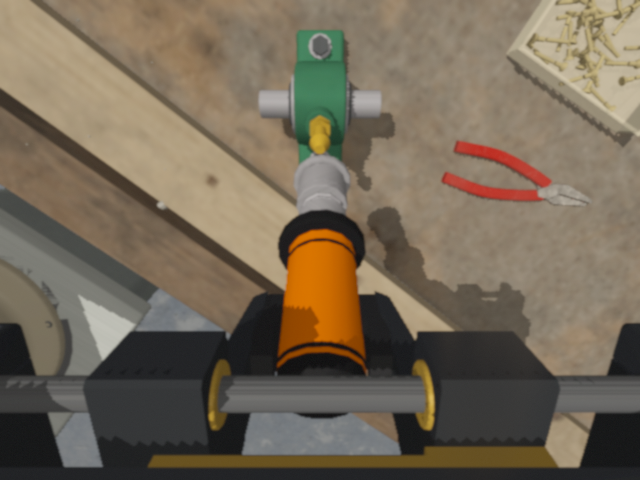

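The nipple head tip is at (319,150) and its hexagon at (320,122), right in line with the coupler mouth at (321,165). Now I'll measure the nipple axis in the tool frame.

```bash
cat >> h.py <<'E'
def nipfit():
    from scipy.optimize import least_squares
    im,d,W,mk,l,st=nip();i=1+st[1:,4].argmax();mm=cv2.erode((l==i).astype(np.uint8),np.ones((2,2)))>0;k=W[mm]
    def F(p,full=1):
        u=np.array([np.tan(p[3]),np.tan(p[4]),1]);u/=np.linalg.norm(u);w=k-p[:3];s=w@u
        rad=np.linalg.norm(w-s[:,None]*u,axis=1)
        r=np.interp(s,[0,9,14,31,31.5,39],[4,8,5,5,10,10]);e=rad-r
        e=np.where(s<0,np.abs(s)+np.maximum(rad-4,0),e);return np.r_[e,(p[3:]-np.radians([25,0]))*20*full*5]
    best=min((least_squares(F,[60,-2,z,.43,0],loss='soft_l1') for z in(150,158,165)),key=lambda r:r.cost);p=best.x
    print('tip(tool)',p[:3].round(1),'tilt',np.degrees(p[3:]).round(1),'res',np.abs(best.fun[:-2]).mean().round(2),len(k))
    s=robot.observe();print('tip world',(pose(s)@np.r_[p[:3],1])[:3].round(1));return p
E
python3 - <<'E'
from h import *
p=nipfit()
im,d,W,mk,l,st=nip()
for v in range(118,156,4):
    c=np.nonzero(mk[v])[0]
    if len(c):print(v,c.min(),c.max(),W[v,int(c.mean())].round(1))
E
```

```text
comp [309, 116, 22, 38, 673] [ 73.4  -1.9 176.8]
tip(tool) [ 63.7  -2.1 160.7] tilt [23.5  0.4] res 1.04 606
tip world [ 456.8 -200.   119.1]
comp [309, 116, 22, 38, 675] [ 73.4  -1.9 177.3]
118 314 325 [ 85.9  -2.  187.2]
122 310 329 [ 82.8  -2.  184.4]
126 310 330 [ 79.7  -1.2 184.5]
130 310 330 [ 76.8  -1.2 178.2]
134 310 329 [ 74.1  -1.9 166.2]
138 310 328 [ 71.3  -1.9 162.2]
142 309 329 [ 68.5  -1.9 159. ]
146 310 328 [ 65.6  -1.9 160.1]
150 313 325 [ 62.6  -1.9 160.6]
```

```bash
python3 -m pendant '{"dp":[[0.003,-0.0017,0.005],[0.002,0,0.005],[0.002,0,0.005],[0.002,0,0.005],[0.002,0,0.005],[0.002,0,0.005],[0.0015,0,0.004],[0.0013,0,0.003],[0,0,0],[0,0,0]],"turn":[0,0,0,0,0,0,0,0,0,0]}'
python3 - <<'E'
from h import *
gun('pics/w6.png');nip(100)
a=cv2.imread('pics/w6.png')[80:240,230:410];cv2.imwrite('pics/c6.png',cv2.resize(a,(675,600),interpolation=cv2.INTER_CUBIC))
E
```

```text
time_s: 11.85
position: [419.6, -230.3, 242.9]
eef_rot: [180.0, -0.0, 38.7]
wrist_force: [-0.5, -0.3, -3.9]
finger_gap: 32.6
grasp_force: 60.0
gun pts 699 o [-0.4 -0.5] tilt x,y [22.4  0.1] res 0.34
  s 20 1715 rad95 17.9 smax 35.0
  s 45 2506 rad95 23.1 smax 58.0
  s 60 436 rad95 14.9 smax 80.0
  s 92 644 rad95 15.7 smax 103.9
  s 104 1130 rad95 18.8 smax 123.0
comp [311, 138, 23, 18, 330] [ 65.5   0.4 150.1]
```

View pics/c6.png

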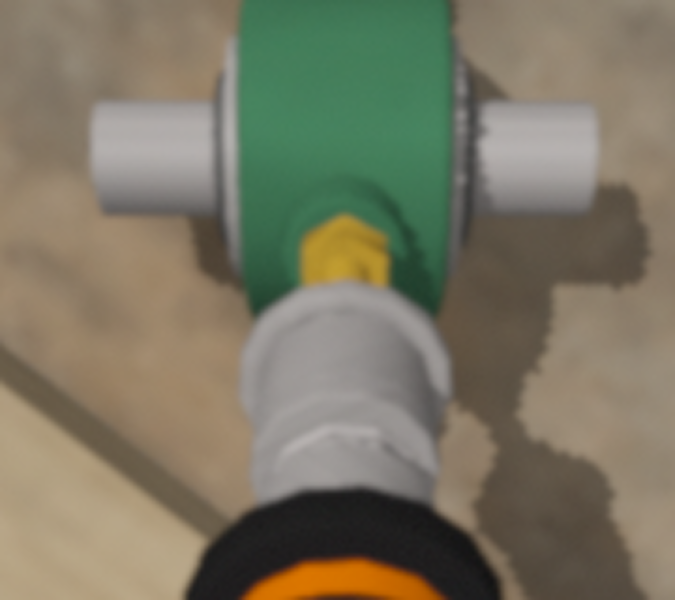

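The mouth is centred on the nipple axis at crop (345,290), with the hexagon at (345,245) behind it. I'll push on to snap it home.

```bash
python3 -m pendant '{"dp":[[0.001,0,0.004],[0.001,0,0.004],[0.001,0,0.004],[0.001,0,0.004],[0.001,0,0.004],[0.001,0,0.004],[0.001,0,0.003],[0,0,0],[0,0,0],[0,0,0]],"turn":[0,0,0,0,0,0,0,0,0,0]}'
python3 - <<'E'
from h import *
s=robot.observe();print(s['wrist_force'],s['ft_torque']);gun('pics/w7.png');nip(90)
E
```

```text
time_s: 13.2
position: [424.8, -225.2, 214.8]
eef_rot: [-179.9, -0.0, 38.7]
wrist_force: [4.1, 3.2, -12.5]
finger_gap: 32.3
grasp_force: 60.0
[  4.10406797   3.19438804 -12.45822947] [ 0.49811472 -0.44141371  0.00593781]
gun pts 717 o [-0.5 -0.4] tilt x,y [23.4  0.1] res 0.34
  s 20 1753 rad95 17.9 smax 35.0
  s 45 2531 rad95 23.1 smax 57.9
  s 60 460 rad95 14.8 smax 79.9
  s 92 689 rad95 15.6 smax 104.0
  s 104 1427 rad95 18.7 smax 139.9
```

It has snapped: the jaws are pulling the gun on. I'll start the stroke in small steps and watch the force.

```bash
python3 -m pendant '{"dp":[[0.0005,0,0.001],[0.0005,0,0.001],[0.0005,0,0.001],[0.0005,0,0.001],[0,0,0],[0,0,0],[0,0,0],[0,0,0],[0,0,0],[0,0,0]],"turn":[0,0,0,0,0,0,0,0,0,0]}'
python3 - <<'E'
from h import *
s=robot.observe();print(s['position'],s['wrist_force'],s['ft_torque']);gun('pics/w8.png')
E
```

```text
time_s: 14.55
position: [426.4, -225.0, 212.7]
eef_rot: [179.9, 0.1, 38.7]
wrist_force: [-4.7, 1.7, 6.4]
finger_gap: 32.6
grasp_force: 60.0
[ 426.36391147 -224.98804809  212.74148573] [-4.72203161  1.69640732  6.39174913] [0.50411444 1.02077812 0.14162798]
gun pts 725 o [-0.6 -0.5] tilt x,y [23.5 -0.1] res 0.32
  s 20 1758 rad95 17.8 smax 35.0
  s 45 2538 rad95 23.0 smax 58.0
  s 60 460 rad95 14.8 smax 79.9
  s 92 512 rad95 15.6 smax 104.0
  s 104 1406 rad95 18.6 smax 140.0
```

```bash
python3 -m pendant '{"dp":[[0.0004,-0.0004,0.001],[0.0004,0,0.001],[0.0004,0,0.001],[0.0004,0,0.001],[0.0004,0,0.001],[0,0,0],[0,0,0],[0,0,0],[0,0,0],[0,0,0]],"turn":[0,0,0,0,0,0,0,0,0,0]}'
cat >> h.py <<'E'
def rep():
    s=robot.observe();T=pose(s)[:3,:3];F=[]
    for i in range(5): F.append(robot.observe()['wrist_force'])
    d=T.T@(s['position']-np.array([419.6,-230.3,242.9]));tip=np.array([47.9,-.4,123.9])-d
    D=tip-np.array([-.5,-.5,6]);L=np.linalg.norm(D)
    f=T.T@(np.mean(F,0)+[0,0,3.6]);n=np.array([-.423,0,-.906])
    print('D',L.round(1),'stroke~',(97.5-L).round(1),'axis ang',np.degrees(np.arctan2(D[:2],D[2])).round(1),'F tool',f.round(1),'axial',(f@n).round(1),'pos',s['position'].round(1))
E
python3 - <<'E'
from h import *
rep();gun('pics/w9.png');rep()
E
```

```text
time_s: 15.85
position: [427.8, -223.8, 208.2]
eef_rot: [179.9, 0.1, 38.7]
wrist_force: [-6.7, 1.3, 9.6]
finger_gap: 32.7
grasp_force: 60.0
D 91.5 stroke~ 6.0 axis ang [24.5  0.1] F tool [ -4.4  -5.2 -13.2] axial 13.8 pos [ 427.8 -223.8  208.2]
gun pts 709 o [-0.5 -0.5] tilt x,y [23.5 -0.1] res 0.33
  s 20 1751 rad95 17.7 smax 35.0
  s 45 2538 rad95 23.0 smax 57.9
  s 60 469 rad95 14.8 smax 80.0
  s 92 533 rad95 15.7 smax 104.0
  s 104 2117 rad95 21.7 smax 140.0
D 91.5 stroke~ 6.0 axis ang [24.5  0.1] F tool [ -5.   -4.  -13.6] axial 14.4 pos [ 427.7 -223.7  208.2]
```

```bash
python3 -m pendant '{"dp":[[0,-0.0005,0],[0,-0.0005,0],[0.0004,0,0.001],[0,0,0],[0,0,0],[0,0,0],[0,0,0],[0,0,0],[0,0,0],[0,0,0]],"turn":[0,0,0,0,0,0,0,0,0,0]}'
python3 - <<'E'
from h import *
rep();gun('pics/w10.png');rep()
E
```

```text
time_s: 17.15
position: [427.8, -223.2, 207.5]
eef_rot: [179.8, 0.1, 38.7]
wrist_force: [-4.7, -1.1, 10.8]
finger_gap: 32.6
grasp_force: 60.0
D 90.7 stroke~ 6.8 axis ang [24.5  0.5] F tool [ -4.4  -2.  -14.4] axial 14.9 pos [ 427.8 -223.2  207.5]
gun pts 722 o [-0.6 -0.4] tilt x,y [23.5 -0. ] res 0.31
  s 20 1754 rad95 17.7 smax 35.0
  s 45 2534 rad95 23.0 smax 58.0
  s 60 467 rad95 14.7 smax 80.0
  s 92 526 rad95 15.6 smax 104.0
  s 104 2291 rad95 22.5 smax 140.0
D 90.7 stroke~ 6.8 axis ang [24.4  0.5] F tool [ -4.7  -1.5 -13.9] axial 14.6 pos [ 427.8 -223.2  207.6]
```

```bash
python3 -m pendant '{"dp":[[0.0004,-0.0003,0.001],[0,0,0],[0,0,0],[0,0,0],[0,0,0],[0,0,0],[0,0,0],[0,0,0],[0,0,0],[0,0,0]],"turn":[0,0,0,0,0,0,0,0,0,0]}'
python3 - <<'E'
from h import *
rep();gun('pics/w11.png');rep()
E
```

```text
time_s: 18.45
position: [428.0, -222.9, 206.7]
eef_rot: [179.7, 0.1, 38.7]
wrist_force: [-5.3, -2.1, 11.3]
finger_gap: 32.9
grasp_force: 60.0
D 89.8 stroke~ 7.7 axis ang [24.5  0.5] F tool [ -5.5  -1.7 -14.9] axial 15.8 pos [ 428.  -222.9  206.7]
gun pts 725 o [-0.5 -0.5] tilt x,y [23.5  0.1] res 0.31
  s 20 1743 rad95 17.7 smax 35.0
  s 45 2525 rad95 23.0 smax 57.9
  s 60 470 rad95 14.8 smax 79.9
  s 92 523 rad95 15.7 smax 104.0
  s 104 2520 rad95 23.7 smax 140.0
D 89.8 stroke~ 7.7 axis ang [24.5  0.5] F tool [ -4.7  -1.6 -14.6] axial 15.3 pos [ 428.  -222.9  206.7]
```

```bash
python3 - <<'E'
from h import *
im,d,_,f,m=grab('wrist');W=pts(d.astype(float),np.array(m['mount']),f,m)
o=np.array([-.5,-.45,6]);t=np.radians(23.5);u=np.array([np.sin(t),0,np.cos(t)])
w=W-o;s=w@u;rad=np.linalg.norm(w-s[...,None]*u,axis=-1)
k=(d>0)&(rad<21)&(abs(w[...,1])<6)
print([(a,np.median(rad[k&(s>=a)&(s<a+2)]).round(1)) for a in range(56,126,2) if (k&(s>=a)&(s<a+2)).sum()>3])
# image column profile along centre: same for earlier relaxed picture
a=cv2.imread('pics/w6.png')[80:260,240:400];b=im[80:260,240:400,::-1]
cv2.imwrite('pics/c12.png',cv2.resize(np.hstack([a,b]),(800,450),interpolation=cv2.INTER_CUBIC))
E
```

```text
[(68, np.float64(14.2)), (70, np.float64(14.1)), (72, np.float64(14.1)), (74, np.float64(14.1)), (76, np.float64(14.0)), (78, np.float64(14.0)), (80, np.float64(13.5)), (82, np.float64(13.6)), (84, np.float64(14.8)), (86, np.float64(15.1)), (88, np.float64(14.9)), (90, np.float64(15.0)), (92, np.float64(15.1)), (94, np.float64(15.1)), (96, np.float64(15.1)), (98, np.float64(15.0)), (100, np.float64(15.0)), (102, np.float64(15.0)), (104, np.float64(15.0)), (106, np.float64(15.0)), (108, np.float64(16.3)), (110, np.float64(18.1)), (112, np.float64(18.5))]
```

View pics/c12.png

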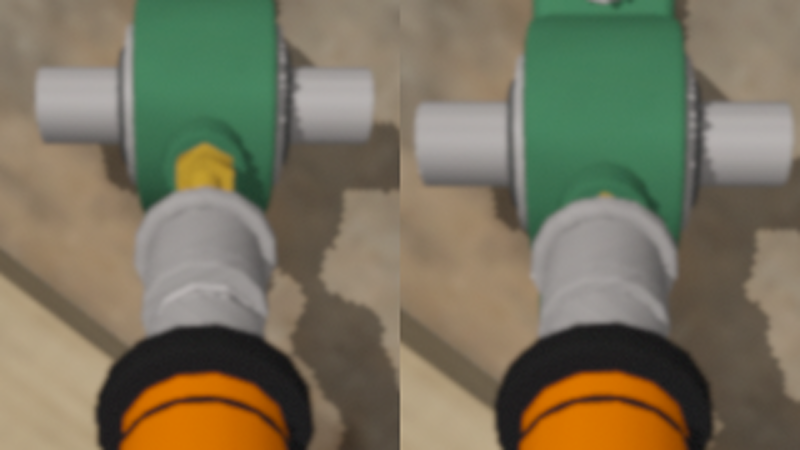

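The right crop shows the bell (605,290) pushed well into the sleeve compared with the left, a stroke of roughly 9 mm. I'll add a last half-millimetre step and watch for the hard stop.

```bash
python3 -m pendant '{"dp":[[0.0002,-0.0001,0.0005],[0,0,0],[0,0,0],[0,0,0],[0,0,0],[0,0,0],[0,0,0],[0,0,0],[0,0,0],[0,0,0]],"turn":[0,0,0,0,0,0,0,0,0,0]}'
python3 - <<'E'
from h import *
rep();gun();rep()
E
```

```text
time_s: 19.8
position: [428.1, -222.8, 206.3]
eef_rot: [179.7, 0.1, 38.7]
wrist_force: [-5.0, -1.8, 11.9]
finger_gap: 33.0
grasp_force: 60.0
D 89.3 stroke~ 8.2 axis ang [24.5  0.6] F tool [ -5.   -1.6 -15.5] axial 16.2 pos [ 428.1 -222.8  206.3]
gun pts 728 o [-0.5 -0.5] tilt x,y [23.4  0.1] res 0.31
  s 20 1752 rad95 17.8 smax 35.0
  s 45 2541 rad95 23.1 smax 57.9
  s 60 473 rad95 14.9 smax 80.0
  s 92 522 rad95 15.8 smax 104.0
  s 104 2613 rad95 24.3 smax 140.0
D 89.3 stroke~ 8.2 axis ang [24.5  0.6] F tool [ -5.2  -1.8 -15. ] axial 15.8 pos [ 428.1 -222.8  206.3]
```

```bash
python3 -m pendant '{"dp":[[0.0002,0,0.0005],[0,0,0],[0,0,0],[0,0,0],[0,0,0],[0,0,0],[0,0,0],[0,0,0],[0,0,0],[0,0,0]],"turn":[0,0,0,0,0,0,0,0,0,0]}'
python3 - <<'E'
from h import *
rep();gun();rep()
E
```

```text
time_s: 21.1
position: [428.3, -222.7, 205.8]
eef_rot: [179.7, 0.1, 38.7]
wrist_force: [-5.1, -1.1, 10.5]
finger_gap: 33.0
grasp_force: 60.0
D 88.8 stroke~ 8.7 axis ang [24.5  0.6] F tool [ -4.7  -2.3 -14.1] axial 14.8 pos [ 428.3 -222.7  205.8]
gun pts 721 o [-0.6 -0.5] tilt x,y [23.5  0. ] res 0.32
  s 20 1745 rad95 17.7 smax 35.0
  s 45 2530 rad95 23.0 smax 57.9
  s 60 478 rad95 14.8 smax 79.9
  s 92 522 rad95 15.6 smax 103.9
  s 104 2706 rad95 24.5 smax 140.0
D 88.8 stroke~ 8.7 axis ang [24.5  0.6] F tool [ -5.5  -2.  -14.5] axial 15.5 pos [ 428.3 -222.7  205.8]
```

```bash
python3 - <<'E'
from h import *
im,d,_,f,m=grab('wrist');W=pts(d.astype(float),np.array(m['mount']),f,m)
o=np.array([-.5,-.45,6]);t=np.radians(23.5);u=np.array([np.sin(t),0,np.cos(t)])
w=W-o;s=w@u;rad=np.linalg.norm(w-s[...,None]*u,axis=-1)
k=(d>0)&(rad<26)&(abs(w[...,1])<6)
print([(a,float(np.median(rad[k&(s>=a)&(s<a+1)]).round(1))) for a in list(range(44,62))+list(range(78,90))+list(range(104,120)) if (k&(s>=a)&(s<a+1)).sum()>2])
E
```

```text
[(44, 16.6), (45, 16.5), (46, 16.7), (47, 16.6), (48, 16.9), (49, 19.3), (50, 21.0), (51, 22.4), (52, 22.5), (53, 22.6), (54, 22.7), (55, 22.5), (56, 22.7), (57, 22.4), (58, 22.0), (78, 14.1), (79, 13.9), (80, 13.7), (81, 13.9), (82, 14.1), (83, 14.7), (84, 15.2), (85, 15.1), (86, 15.3), (87, 15.0), (88, 15.0), (89, 15.0), (104, 15.1), (105, 15.0), (106, 15.0), (107, 15.2), (108, 16.7), (109, 17.4), (110, 18.3), (111, 18.5), (112, 18.2)]
```

```bash
python3 -c "
from bench import robot
print(robot.finish_job())"
```

```text
the job is handed in; nothing more can be done
None
```

I handed the job in with the gun snapped home on the nipple and pressed in about 9 of its 10 mm at roughly 15 N. It is square to within about 1° and still gripped, no glue bottle or tape contact was planned (I did not re-measure either afterwards), and it took about 21 of the 38 s.

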